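Shut the sample housing and lock its cover with two T-keys

TASK

Slide the aluminium cover of the sample housing fully shut, then lock it with the two orange T-keys from the caddy: pass one down through each of the cover's two slots until its collar is seated on the cover, and give it a quarter turn so that its crossbar lies square across the slot underneath and holds. Either key may go in either slot; leave the keys upright and let go, and leave the two black-knobbed pins and everything else on the bench where they are.

Things in the scene. Friction and masses are not known exactly. Their poses are not given: they have to be found in the camera images.
- housing: Black hollow sample housing, fixed, 200 (x) x 190 (y) x 71 mm high with its cover, on a 220 x 210 x 4 mm foot plate; origin at the centre of its underside. It may stand left or right of the caddy, at any small yaw. Its 5 mm top plate (top at 65 mm) has two slots that meet the cover's only when that is shut. Steel guide rails on its y edges, inner faces at y = +-89 mm, reach 74 mm high.
- cover (a joint): How far the flat aluminium cover (180 x 172 mm, 5.5 mm thick, top at height 71 mm) is open, in m: 0 = fully shut at its end stop, 0.075 = fully open. It is shut by moving it along the housing's +x (opens to -x); about 2 N of sliding friction, stays where it is left.
- cover_tab (a point): Centre of the blue upright tab on the cover by which it is moved: 12 mm (x) x 50 mm (y) x 30 mm tall, on the cover's top, so its top is 15 mm above this point. Axes parallel to the housing's. When shut it is 65 mm to the -x side of the line through the slots.
- slot_left (a point): Centre of the mouth of the slot on the housing's +y side, level with the cover's top (height 71 mm), where it is when the cover is shut; fixed to the housing. The slot is 36 mm long along this point's y, 12 mm wide along its x, through cover and top plate (11 mm together), with 56 mm of free depth below.
- slot_right (a point): The same for the like slot on the housing's -y side, 110 mm from slot_left.
- caddy: Grey caddy, fixed, 60 (x) x 250 (y) x 50 mm high on an 80 x 262 x 6 mm rubber foot; origin at the centre of its underside. Four like slots in a row at y = -96, -32, 32 and 96 mm, each 36 mm long (y), 12 mm wide (x), 36 mm deep, hold two T-keys and two plain pins in any order, collars resting on the caddy's top.
- key_a_grip (a point): Centre of the orange wing grip of a loose T-key, 60 g, z up. Wing 36 mm (x) x 12 mm thick (y) x 36 mm tall. Below: steel collar 34 mm across, 4 mm thick, underside 22 mm below this point; 8 mm stem, 14 mm long; crossbar 30 mm long (along x, like the wing), 8 mm thick, tapered, 36 to 45 mm below this point. Seated on the cover, the crossbar is 3 mm clear under the top plate.
- key_b_grip (a point): The same for the other, like T-key. Both stand in the caddy with their x along its slots. With the collar seated on the cover this point is 22 mm above the slot's mouth.
- pin_a_mid (a point): Middle of a plain pin in the caddy, to be left there: round black knob 26 mm across, top 13 mm above this point, over a 34 mm steel collar.
- pin_b_mid (a point): The same for the other plain pin.
- lens_post_mid (a point): Half-way up a lens on a post, 147 mm tall: base 50 mm across, 50 mm lens ring at the top (12 mm thick along its y). Leave alone.
- bottle_mid (a point): Half-way up an amber bottle, 38 mm across, 90 mm tall. Leave alone.
- tape_mid (a point): Centre of a blue tape measure, 70 x 65 x 35 mm. Leave alone.
- jar_mid (a point): Half-way up a clear jar, 56 mm across, 60 mm tall. Leave alone.
- driver_grip (a point): Handle of a red screwdriver lying on the bench. Leave alone.
- cap_center (a point): Centre of a white lens cap, 52 mm across, 14 mm thick. Leave alone.
There are look-alikes about, which are no part of the job. What is shaped like the part that bears key_a_grip but turquoise is not meant. What is shaped like the part that bears key_b_grip but yellow is not meant.

How it is judged (in metres and radians):
On the way, in this order (a step that is already met when the one before it is completed fails the run):
1. the cover is fully shut (value of joint cover below 0.004 m), for 0.2 s.
2. one T-key is seated through a slot and turned across it (value of joint cover below 0.004 m and ((horizontal distance between key_a_grip and slot_left below 0.012 m and z of key_a_grip in the frame of slot_left between 0.018 and 0.0255 m and angle between the x axis of key_a_grip and the x axis of slot_left, either way round below 0.26 rad and angle between key_a_grip's own z axis and vertical below 0.12 rad) or (horizontal distance between key_a_grip and slot_right below 0.012 m and z of key_a_grip in the frame of slot_right between 0.018 and 0.0255 m and angle between the x axis of key_a_grip and the x axis of slot_right, either way round below 0.26 rad and angle between key_a_grip's own z axis and vertical below 0.12 rad) or (horizontal distance between key_b_grip and slot_left below 0.012 m and z of key_b_grip in the frame of slot_left between 0.018 and 0.0255 m and angle between the x axis of key_b_grip and the x axis of slot_left, either way round below 0.26 rad and angle between key_b_grip's own z axis and vertical below 0.12 rad) or (horizontal distance between key_b_grip and slot_right below 0.012 m and z of key_b_grip in the frame of slot_right between 0.018 and 0.0255 m and angle between the x axis of key_b_grip and the x axis of slot_right, either way round below 0.26 rad and angle between key_b_grip's own z axis and vertical below 0.12 rad))), for 0.2 s.
At the end, for the whole second after the job is handed in: Cover shut to within 4 mm; one T-key in each slot, its axis within 12 mm of the slot's centre, collar on the cover (grip centre 18 to 25.5 mm above the slot's mouth), upright within 0.12 rad, wing and crossbar within 0.26 rad of square across the slot; both keys at rest (value of joint cover below 0.004 m and (((horizontal distance between key_a_grip and slot_left below 0.012 m and z of key_a_grip in the frame of slot_left between 0.018 and 0.0255 m and angle between the x axis of key_a_grip and the x axis of slot_left, either way round below 0.26 rad and angle between key_a_grip's own z axis and vertical below 0.12 rad) and (horizontal distance between key_b_grip and slot_right below 0.012 m and z of key_b_grip in the frame of slot_right between 0.018 and 0.0255 m and angle between the x axis of key_b_grip and the x axis of slot_right, either way round below 0.26 rad and angle between key_b_grip's own z axis and vertical below 0.12 rad)) or ((horizontal distance between key_a_grip and slot_right below 0.012 m and z of key_a_grip in the frame of slot_right between 0.018 and 0.0255 m and angle between the x axis of key_a_grip and the x axis of slot_right, either way round below 0.26 rad and angle between key_a_grip's own z axis and vertical below 0.12 rad) and (horizontal distance between key_b_grip and slot_left below 0.012 m and z of key_b_grip in the frame of slot_left between 0.018 and 0.0255 m and angle between the x axis of key_b_grip and the x axis of slot_left, either way round below 0.26 rad and angle between key_b_grip's own z axis and vertical below 0.12 rad))) and linear speed of each of key_a, key_b below 0.02 m/s); the robot touches nothing.
It fails at once if a pin in the caddy or another bystander was moved by more than 25 mm (distance of any of pin_a_mid, pin_b_mid, lens_post_mid, bottle_mid, tape_mid, jar_mid, driver_grip, cap_center from where it was at the start of the episode above 0.025 m).
It also fails if it takes over 72 s, if anything falls off the work surface, if the arm or the gripper's body presses on something with over 40 N, if the wrist force passes 120 N, or if a joint passes its speed limit or range.

ROBOT

A 6-joint arm with a two-finger parallel gripper is mounted at the origin on the work surface. World frame = base frame: x ahead of the robot, y to its left, z up, the work surface at z = 0. Lengths are in mm, angles in rad, forces in N, time in s.
With the tool pointing down it reaches from about 300 to 875 mm from the base axis. Payload 4.2 kg.
Tool frame: the origin (TCP) lies between the finger pads; the fingertips stand 11 mm ahead of it and the grasp point (between the pads) lies 8 mm behind it; z points along the fingers, y is the line along which they close (so a half turn about z gives the same grasp; the last joint's range is limited). The gripper opens to 85 mm and grips with 20 to 120 N. Pads are 22 mm wide; open, the fingers measure 114 mm over their backs; the gripper's body (76 mm by 85 mm) begins 54 mm behind the grasp point. The pads swing forward as they close: fully open they stand 13 mm farther back than shut.
Start: joints at [1.253, 0.32, 1.565, -0, 1.257, -0.02], TCP at [168.718, 549.708, 202.638] pointing down, gripper open.
Joint ranges: [-3.11, 3.11], [-0.84, 2.01], [0.21, 2.61], [-1.34, 4.49], [0.05, 2.63], [-2.56, 2.56]. Speed limits (rad/s): [2.57, 2.57, 3.14, 3.14, 3.14, 3.14].

INTERFACE

Orientations are given as a unit quaternion [x, y, z, w].
In Python, from workcell import ctrl gives the robot as it stands. Calls block until the motion is done:
- ctrl.movep(position, orientation): joint-space move of the TCP to a pose.
- ctrl.line_to(position, feed=150, attitude=None): straight line of the TCP; attitude=None keeps the orientation; feed is the mean speed in mm/s.
- ctrl.move_j(angles): joint-space move.
- ctrl.move_gripper(opening, squeeze=None): finger opening in mm; squeeze is the grip in N (None keeps the last); returns when the fingers have stopped.
- ctrl.hold(seconds).
- ctrl.ik(position, orientation): joint angles nearest the present ones, or None.
- ctrl.read_state(): the state.
- ctrl.get_image(name): name is "side" or "top" or "wrist"; returns the picture (384x512x3 uint8, red, green, blue); there is no depth.
- ctrl.camera_model(name): a dict with "K" (3x3 intrinsics, pixels), "rvec" (rotation vector, rad) and "tvec" (3), from world to camera coordinates, as OpenCV has them; the wrist camera has in their place "hand_eye" (4x4, takes a point from camera to tool coordinates, whose origin is the TCP and whose axes are the flange's). Camera axes: x right, y down, z forward; pixel columns grow to the right and rows downward; lengths in mm; the calibration is good to about 2 mm. A picture is of the moment at which its call begins: read the wrist's pose just before it. camera_model takes no time and is no camera call.
A pose or a line that the arm cannot do raises ctrl.IKError and nothing moves.
- ctrl.finish_job(): hands the job in; it is judged then, once.
Trained networks look in the newest picture that a camera, given by its name, has taken for a name from the list of things; names that differ only in an ending like _2 or _b are one class to them, and where a whole thing is asked for, a point or a joint stands for the part that bears it (a point fixed in the world has none). Each returns a list of dicts, best first, with "score" (0 to 1); they miss things now and then, are a little off and sometimes report something else, mostly with a low value. They report only what shows in the picture. A call takes as long as a camera call. They do not tell look-alikes from the thing itself.
- ctrl.search_frame(thing, camera): "location" ([row, column] in pixels, amid what is visible of it).
- ctrl.regions_of(thing, camera): "region" (384x512 bool, what is visible of it) and "location" ([row, column] in pixels, amid what is visible of it).
The state is a dict: "clock": time; "joint_pos": joint angles; "qd": joint speeds; "tau": joint torques, N m; "eef_pos": TCP position; "eef_rot": TCP orientation; "wrist_force": force on the tool from outside, world axes, zero at the start; "ft_torque": the same for the moment, N m; "opening": finger opening in mm; "grasp_force": force on a finger pad.
Only numpy, scipy, OpenCV 4.12 (cv2) and the standard library are available. Lean on these libraries where they do the work, as an engineer would, in place of code of your own. Each camera call takes 0.05 s, during which the arm holds its last target. There are 200 camera calls.

## Working session

There is one attempt and no reset: what is moved stays moved. The work goes in short steps, each a Python script; the robot and the scene stay as the last script left them, time stands still between calls to the robot, and variables do not carry over. Pictures are saved under pics/ and viewed, at most 10 in all, crops included, and the job is handed in when it is done.

```bash
ls; mkdir -p pics; python3 - <<'E'
from workcell import ctrl
import cv2,numpy as np
for c in ("top","side"):
    im=ctrl.get_image(c); cv2.imwrite(f"pics/{c}0.png",im[:,:,::-1])
    m=ctrl.camera_model(c); print(c,m)
    for t in ["cover_tab","key_a_grip","pin_a_mid","housing","caddy","cover"]:
        try: print(t,[(round(d["score"],2),np.round(d["location"]).tolist()) for d in ctrl.search_frame(t,c)])
        except Exception as e: print(t,e)
print(ctrl.camera_model("wrist")); print(ctrl.read_state())
E
```

```text
pics
top {'K': array([[352.06759142,   0.        , 252.64010111],
       [  0.        , 352.06759142, 188.17460696],
       [  0.        ,   0.        ,   1.        ]]), 'rvec': array([ 2.20504515, -2.14501982,  0.1408982 ]), 'tvec': array([ -7.14673789, 565.94939979, 948.1937626 ])}
cover_tab [(0.85, [203.0, 176.0])]
key_a_grip [(0.61, [181.0, 339.0]), (0.61, [252.0, 263.0])]
pin_a_mid [(0.41, [189.0, 318.0])]
housing [(0.91, [191.0, 182.0])]
caddy [(0.86, [188.0, 326.0])]
cover [(0.59, [203.0, 178.0])]
side {'K': array([[412.96962222,   0.        , 256.0479678 ],
       [  0.        , 412.96962222, 194.46711125],
       [  0.        ,   0.        ,   1.        ]]), 'rvec': array([ 2.08756914, -0.73059163,  0.39683697]), 'tvec': array([-426.82210361,  243.0281293 ,  732.25747734])}
cover_tab [(0.83, [162.0, 196.0])]
key_a_grip [(0.93, [233.0, 343.0]), (0.73, [219.0, 225.0]), (0.59, [223.0, 384.0])]
pin_a_mid [(0.66, [226.0, 316.0]), (0.15, [164.0, 197.0])]
housing [(0.62, [168.0, 213.0]), (0.42, [186.0, 348.0])]
caddy [(0.95, [251.0, 329.0]), (0.56, [161.0, 199.0])]
cover [(0.74, [1
[... 520 characters left out ...]
0e+00]])}
{'clock': 0.7, 'joint_pos': array([ 1.25301786e+00,  3.19593770e-01,  1.56447895e+00, -9.93215654e-07,
        1.25740404e+00, -2.00245827e-02]), 'qd': array([-0.00020842, -0.00044672,  0.00034982, -0.00049748, -0.00301056,
        0.0005658 ]), 'tau': array([ 1.52602070e-04, -4.15287530e+01, -2.34379488e+01,  5.08196331e-05,
        2.08404917e-04, -3.08253732e-06]), 'eef_pos': array([168.71094974, 549.71906974, 202.64971089]), 'eef_rot': array([1.48327438e-01, 9.88938303e-01, 5.70415572e-05, 1.02063276e-05]), 'wrist_force': array([-0.44702217,  0.237095  , -0.6115829 ]), 'ft_torque': array([-0.00189045, -0.05801212,  0.00811843]), 'grasp_force': 0.0, 'opening': 85.07137316279224}
```

View pics/top0.png

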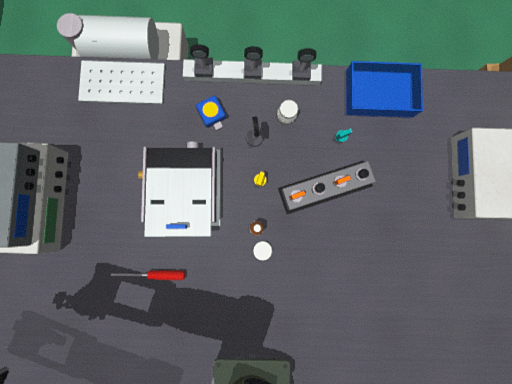

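View pics/side0.png

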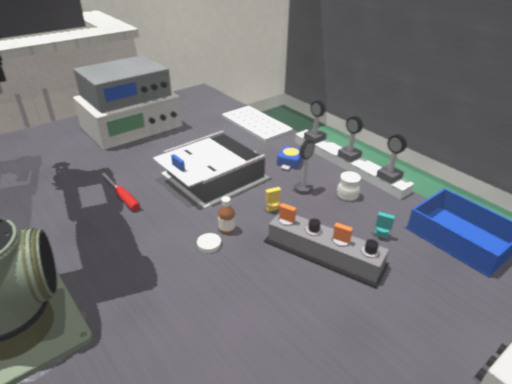

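The top view shows the housing at left, with the tab at (226,176) and the slots at (202,157) and (202,199). Its open end is towards +x. The caddy at right holds orange keys at (196,297) and (181,342), with pins at (188,319) and (174,363). The yellow and turquoise look-alikes stand outside the caddy.

```bash
cat > h.py <<'E'
from workcell import ctrl
import cv2,numpy as np
from scipy.spatial.transform import Rotation as R
def cam(name,st=None):
    m=ctrl.camera_model(name);K=m["K"]
    if name!="wrist":
        Rm=R.from_rotvec(np.ravel(m["rvec"])).as_matrix(); return K,Rm.T,-Rm.T@np.ravel(m["tvec"])
    st=st or ctrl.read_state(); T=np.array(m["hand_eye"]); Rt=R.from_quat(st["eef_rot"]).as_matrix()
    return K,Rt@T[:3,:3],Rt@T[:3,3]+st["eef_pos"]
def w(c,uv,z):
    "pixels (col,row) -> world xy at height z"
    K,A,o=c; uv=np.atleast_2d(uv).astype(float)
    d=(A@np.linalg.inv(K)@np.c_[uv,np.ones(len(uv))].T).T
    return o[:2]+d[:,:2]*((z-o[2])/d[:,2:])
def proj(c,p):
    K,A,o=c; q=K@(A.T@(np.asarray(p,float)-o)); return q[:2]/q[2]
def blobs(im,kind,amin=15):
    h=cv2.cvtColor(im,cv2.COLOR_RGB2HSV)
    lo,hi={"orange":((5,150,120),(14,255,255)),"blue":((105,140,60),(125,255,255)),"black":((0,0,0),(180,255,60))}[kind]
    m=cv2.inRange(h,lo,hi); n,l,s,c=cv2.connectedComponentsWithStats(m)
    out=[]
    for i in range(1,n):
        if s[i,4]>=amin:
            ys,xs=np.where(l==i); r=cv2.minAreaRect(np.c_[xs,ys].astype(np.float32))
            b=cv2.boxPoints(r); e=[b[1]-b[0],b[2]-b[1]]; e=max(e,key=np.linalg.norm)
            out.append((s[i,4],np.array(r[0]),b,e,c[i]))
    return sorted(out,key=lambda t:-t[0])
def q(yaw):
    "tool down, tool x axis at world angle yaw; fingers close along y = yaw-90"
    return (R.from_euler("z",yaw)*R.from_euler("x",np.pi)).as_quat()
E
python3 - <<'E'
from h import *
im=cv2.imread("pics/top0.png")[:,:,::-1].copy(); c=cam("top")
print("cam",c[2])
for k,z in (("orange",90),("blue",101),("black",71)):
    for a,ct,b,e,cc in blobs(im,k):
        if 130<ct[1]<245 and 140<ct[0]<380:
            p=w(c,cc,z)[0]; p2=w(c,cc+e,z)[0]
            print(k,a,ct.round(1),cc.round(1),p.round(1),np.degrees(np.arctan2(*(p2-p)[::-1])).round(1))
E
```

```text
cam [ 459.51897159   27.29773956 1003.75214002]
orange 40 [342.2 179.8] [342.3 179.8] [ 588.5 -225.9] -65.3
orange 18 [297.6 196.1] [296.2 196.2] [ 541.7 -104.8] -83.2
blue 61 [175.5 225.5] [175.4 226. ] [456.2 203.2] -88.5
black 1224 [178.5 154.5] [178.6 156.9] [640.1 209.8] -88.2
black 445 [324.9 186.7] [319.7 190.6] [ 560.2 -170.3] -70.3
black 69 [363. 173.] [363.2 173. ] [ 611.3 -287.7] -44.3
black 63 [319.6 187.2] [319.6 187.3] [ 569.2 -169.8] -62.0
black 44 [215.  199.5] [215.  199.5] [528.5 108.2] 2.2
black 27 [215.5 160.5] [215.6 160.5] [633.4 110.7] -177.8
black 22 [157.  201.5] [157.  201.5] [518.9 260.6] -88.4
black 15 [263.1 220.5] [263.3 220.7] [475.9 -21.1] -74.5
```

```bash
python3 - <<'E'
from h import *
ctrl.movep([500,205,200],q(np.radians(181.6)))
ctrl.move_gripper(0)
st=ctrl.read_state(); im=ctrl.get_image("wrist"); c=cam("wrist",st); np.savez("w1.npz",pos=st["eef_pos"],rot=st["eef_rot"])
print(st["clock"],st["eef_pos"],st["joint_pos"])
cv2.imwrite("pics/w1.png",im[:,:,::-1])
for k,z in (("blue",101),("black",71)):
    for a,ct,b,e,cc in blobs(im,k,60):
        p=w(c,cc,z)[0]; p2=w(c,cc+e,z)[0]
        print(k,a,cc.round(1),p.round(1),np.degrees(np.arctan2(*(p2-p)[::-1])).round(1), np.linalg.norm(p2-p).round(1))
E
```

```text
3.2083 [500.02183072 204.97483676 200.01468963] [ 3.67764507e-01  2.66938602e-01  1.64724951e+00 -1.26735150e-05
  1.22738564e+00 -1.23091692e+00]
blue 191 [263.1 140.1] [455. 213.] 93.7 27.9
black 36419 [251.6 339.4] [713.5 208.5] 91.6 660.2
black 777 [ 33.4 190.3] [519.1 -34.2] 108.9 71.4
black 263 [278.4  25.8] [353.1 224.4] 83.8 69.4
black 231 [106.  223.8] [556.5  40. ] 37.2 27.8
black 165 [104.2 126.1] [448.5  51.5] 8.4 31.0
black 155 [506.  279.3] [615.7 512.2] 16.0 20.3
black 113 [361.9  17. ] [343.9 300.8] 89.7 40.7
black 83 [494.1 205.5] [522.8 472.4] -177.9 14.2
black 75 [486.6 231.9] [554.6 472.5] 177.6 14.0
black 68 [479.4 256.6] [586.2 472.4] 177.7 13.7
```

View pics/w1.png

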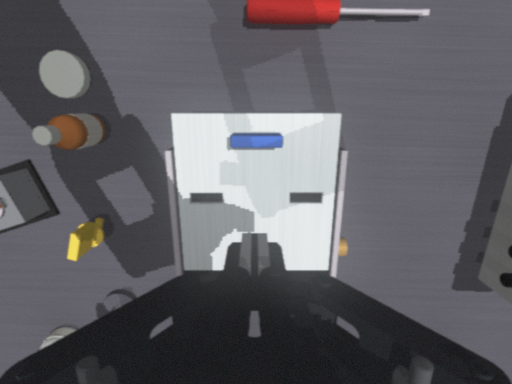

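The wrist view shows the cover with the tab centred near (256,141), the slots at (206,197) and (306,197), and its near edge at row 113. The closed fingers are at (255,250).

```bash
python3 - <<'E'
from h import *
im=cv2.imread("pics/w1.png")[:,:,::-1].copy(); z=np.load("w1.npz"); c=cam("wrist",dict(eef_pos=z["pos"],eef_rot=z["rot"]))
g=cv2.cvtColor(im,cv2.COLOR_RGB2GRAY)
S=[]
for x0 in (180,280):
    roi=g[182:212,x0:x0+52]; m=(roi<130).astype(np.uint8)
    ys,xs=np.where(m); print(x0,m.sum(),xs.min()+x0,xs.max()+x0,ys.min()+182,ys.max()+182)
    S.append(w(c,[(xs.min()+xs.max())/2+x0,(ys.min()+ys.max())/2+182],71)[0])
S=np.array(S); d=S[1]-S[0]; print("slots",S.round(1),np.linalg.norm(d),"yaw",np.degrees(np.arctan2(-d[0],d[1])))
h=cv2.cvtColor(im,cv2.COLOR_RGB2HSV); m=cv2.inRange(h,(105,120,60),(130,255,255)); m[:100]=0;m[180:]=0
ys,xs=np.where(m); print("tab px",xs.min(),xs.max(),ys.min(),ys.max(), "top rows corner world", w(c,[[xs.min(),ys.min()],[xs.max(),ys.min()],[xs.min(),ys.max()],[xs.max(),ys.max()]],101).round(1).tolist())
print("cover edge",w(c,[[173,113],[339,113],[180,271],[330,271]],71).round(1).tolist())
print("rails",w(c,[[168,151],[345,151],[180,272],[334,272]],74).round(1).tolist())
E
```

```text
180 337 190 222 193 203
280 284 290 321 193 201
slots [[522.7 153.6]
 [518.6 262.8]] 109.27066589555676 yaw 2.164857833867088
tab px 231 281 135 146 top rows corner world [[451.1, 183.1], [449.9, 229.4], [461.2, 183.2], [460.0, 230.0]]
cover edge [[433.7, 122.3], [429.2, 289.4], [615.0, 120.6], [610.1, 299.3]]
rails [[471.7, 115.9], [466.7, 299.1], [614.5, 121.4], [609.5, 303.2]]
```

```bash
python3 - <<'E'
from h import *
u=np.array([np.cos(np.radians(1.9)),np.sin(np.radians(1.9))]); n=q(np.radians(181.9))
p0=np.array([455.7,206.])-34*u
ctrl.movep([*p0,150],n); ctrl.line_to([*p0,92],feed=120)
f0=ctrl.read_state()["wrist_force"]
for s in [10,*range(16,130,4)]:
    ctrl.line_to([*(p0+s*u),92],feed=60)
    st=ctrl.read_state(); f=(st["wrist_force"]-f0)[:2]@u
    print(s,round(f,1),end="; ")
    if f<-9: break
print(st["clock"],st["eef_pos"])
ctrl.hold(.3); print((ctrl.read_state()["wrist_force"]-f0).round(1))
pe=p0+(s-10)*u
ctrl.line_to([*pe,92],feed=80); ctrl.line_to([*pe,200],feed=200)
E
```

```text
10 -0.3; 16 0.4; 20 0.3; 24 0.5; 28 0.1; 32 0.4; 36 0.4; 40 -0.5; 44 0.0; 48 -0.7; 52 0.6; 56 0.3; 60 0.2; 64 0.3; 68 1.0; 72 0.0; 76 0.6; 80 0.4; 84 0.5; 88 -0.5; 92 0.6; 96 0.4; 100 -0.4; 104 0.7; 108 -0.5; 112 0.9; 116 0.1; 120 -0.3; 124 -0.1; 128 0.3; 11.9167 [549.91867465 209.12633589  91.98865429]
[ 0.7 -0.   0.7]
```

```bash
python3 - <<'E'
from h import *
im=ctrl.get_image("side"); cv2.imwrite("pics/s1.png",cv2.resize(im[:300,60:360,::-1],None,fx=2,fy=2))
ctrl.movep([500,205,200],q(np.radians(181.9)))
st=ctrl.read_state(); im=ctrl.get_image("wrist"); cv2.imwrite("pics/w2.png",im[:,:,::-1]); np.savez("w2.npz",pos=st["eef_pos"],rot=st["eef_rot"])
print(st["clock"])
E
```

```text
13.5167
```

View pics/s1.png

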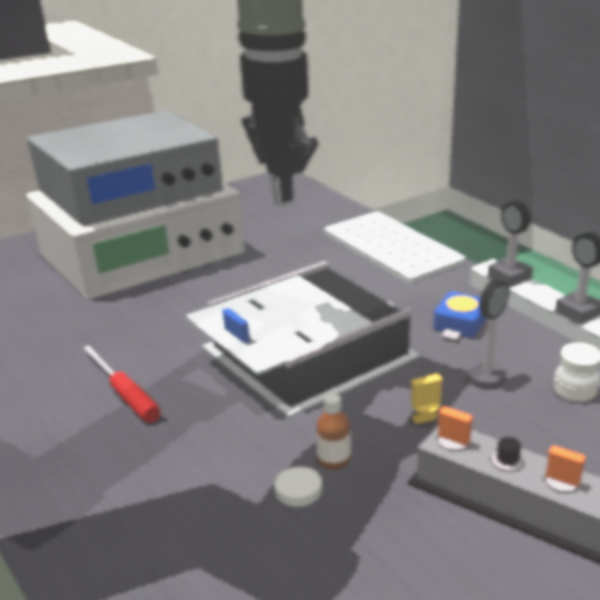

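View pics/w2.png

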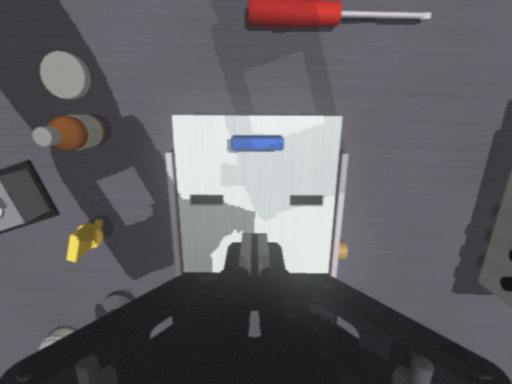

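The cover has not moved: in w2 the tab is still at (256,143), and in s1 the gripper hangs above the far side of the housing. I'll check where the fingertips really are against the calibration.

```bash
python3 - <<'E'
from h import *
s=cam("side"); 
for z in (189,220,250,300): print(z,((proj(s,[540,208.6,z])-[60,0])*2).round())
z=np.load("w2.npz"); c=cam("wrist",dict(eef_pos=z["pos"],eef_rot=z["rot"])); print(c[2],z["pos"])
for dz in (-11,0,8,20): print(dz,proj(c,[500,205,200+dz]).round(1), proj(c,[500-11,205,200+dz]).round(1))
print("tab side",((proj(s,[456,206,101])-[60,0])*2).round())
print(ctrl.read_state())
E
```

```text
189 [284. 232.]
220 [282. 209.]
250 [281. 185.]
300 [278. 144.]
[424.73487008 203.2606961  368.93646049] [498.24628181 204.5654557  198.57733495]
-11 [253.4 224. ] [253.9 208.8]
0 [253.3 230.7] [253.9 214.6]
8 [253.2 236. ] [253.8 219.4]
20 [253.2 245. ] [253.8 227.3]
tab side [233. 314.]
{'clock': 13.5667, 'joint_pos': array([ 3.67994127e-01,  2.67688308e-01,  1.64906486e+00, -1.16967873e-04,
        1.22655430e+00, -1.23622381e+00]), 'qd': array([-0.0060961 ,  0.01228587, -0.03160938, -0.00105626, -0.00017102,
       -0.00118059]), 'tau': array([ 1.74102914e-01, -3.89333940e+01, -2.25690061e+01,  1.60424667e-02,
        1.01406032e-01,  2.25585849e-03]), 'eef_pos': array([499.43096897, 204.84347734, 198.91313268]), 'eef_rot': array([-1.67298020e-02,  9.99859678e-01, -3.46711472e-04, -7.86109372e-04]), 'wrist_force': array([ 0.42608608, -0.1714679 , -0.56423678]), 'ft_torque': array([-0.02209036, -0.07078138, -0.02577227]), 'grasp_force': 0.0, 'opening': -0.1930759327451613}
```

The side view puts the fingertips at about z=228 with the TCP at 200, and the wrist view agrees. The real tips are therefore about 38 mm higher than the stated geometry, which explains the missed push. I'll measure this by touching the cover between the slots.

```bash
python3 - <<'E'
from h import *
n=q(np.radians(181.9))
ctrl.line_to([500,207,95],feed=200,attitude=n); ctrl.hold(.1)
f0=ctrl.read_state()["wrist_force"]
for z in range(92,30,-2):
    ctrl.line_to([500,207,z],feed=50)
    st=ctrl.read_state(); f=(st["wrist_force"]-f0)
    if f[2]>4: break
ctrl.hold(.1);st=ctrl.read_state()
print(z,f.round(1),(st["wrist_force"]-f0).round(1),st["eef_pos"],st["clock"],st["opening"])
ctrl.line_to([500,207,z+6],feed=50)
s=ctrl.get_image("side"); cv2.imwrite("pics/s2.png",cv2.resize(s[100:250,110:310,::-1],None,fx=4,fy=4))
E
```

```text
40 [-1.1 -1.  12.7] [-1.1 -1.3 12.1] [501.88514451 207.23877672  42.28957437] 21.1917 0.22484795083095185
```

View pics/s2.png

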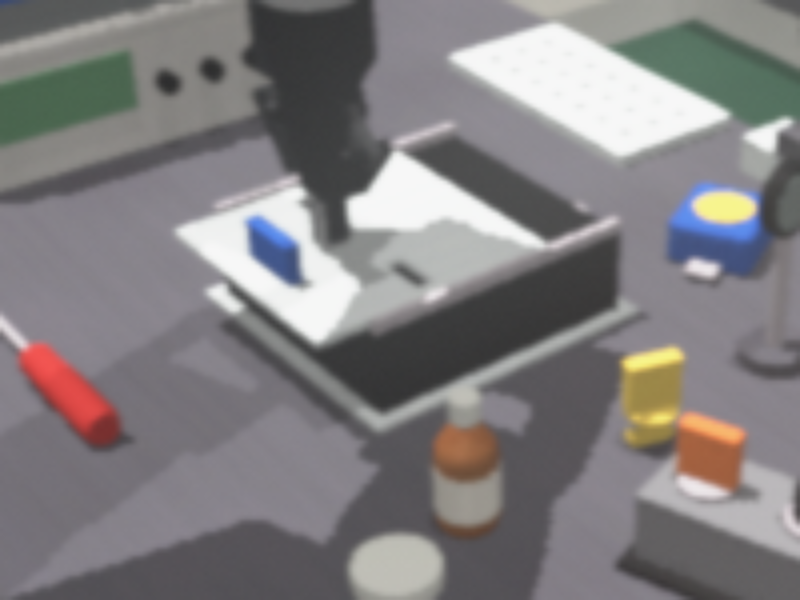

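Contact came at TCP z≈42.4 against a cover top of 71, so the real tips are 28.5 mm behind the TCP and the grasp point about 47.5 mm behind. The offset is −39.5 mm along the tool axis, and I'll correct for it. Next is the push.

```bash
cat >> h.py <<'E'
OFF=47.5   # real grasp point height above the reported TCP (tool down); tips 28.5 above it
E
python3 - <<'E'
from h import *
u=np.array([np.cos(np.radians(1.9)),np.sin(np.radians(1.9))])
p0=np.array([455.7,206.])-30*u
ctrl.line_to([500,207,92],feed=250); ctrl.line_to([*p0,92],feed=250); ctrl.line_to([*p0,53],feed=150)
f0=ctrl.read_state()["wrist_force"]
s=0
while s<105:
    s+=13 if s<13 else 10 if s<43 else 4
    ctrl.line_to([*(p0+s*u),53],feed=100)
    st=ctrl.read_state(); f=(st["wrist_force"]-f0)[:2]@u
    print(s,round(f,1),end="; ")
    if f<-9: break
print(st["clock"],st["eef_pos"])
pe=p0+(s-12)*u
ctrl.line_to([*pe,53],feed=120); ctrl.line_to([*pe,120],feed=250)
c=cam("top"); im=ctrl.get_image("top"); cv2.imwrite("pics/t2.png",im[:,:,::-1])
E
```

```text
13 0.0; 23 0.2; 33 0.1; 43 -0.1; 47 0.4; 51 -0.4; 55 -0.4; 59 -0.4; 63 -7.1; 67 -16.4; 25.2333 [486.02144377 206.82091524  52.8996213 ]
```

```bash
python3 - <<'E'
from h import *
ctrl.movep([500,205,190],q(np.radians(181.9))); ctrl.hold(.15)
st=ctrl.read_state(); im=ctrl.get_image("wrist"); print(st["clock"],st["eef_pos"])
np.savez("w3.npz",pos=st["eef_pos"],rot=st["eef_rot"]); cv2.imwrite("pics/w3.png",im[:,:,::-1])
E
```

```text
26.4917 [498.63505815 204.46929218 187.83804592]
```

View pics/w3.png

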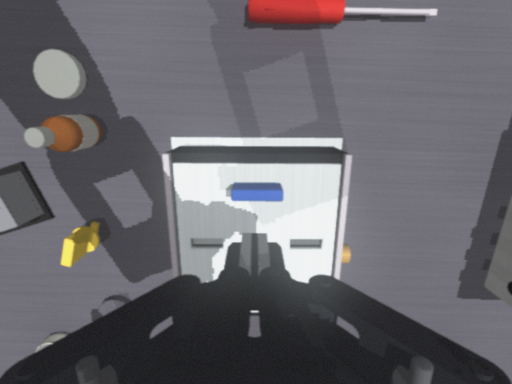

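The cover has moved: the tab is at (257,192) and the slots at (207,242) and (306,242). I'll quantify that and zoom in on the slots to confirm the fit.

```bash
python3 - <<'E'
from h import *
im=cv2.imread("pics/w3.png"); z=np.load("w3.npz"); c=cam("wrist",dict(eef_pos=z["pos"],eef_rot=z["rot"]))
print("slots",w(c,[[207,242],[306,242.5]],71).round(1).tolist())
print("tab top",w(c,[[257,186],[257,198]],101).round(1).tolist())
print("cover edge",w(c,[[175,162],[338,162]],71).round(1).tolist(),"plate/rail edge",w(c,[[172,147],[341,148]],65).round(1).tolist(),"foot", w(c,[[172,138],[341,138]],4).round(1).tolist())
z3=cv2.resize(im[130:280,160:360],None,fx=4,fy=4,interpolation=cv2.INTER_CUBIC); cv2.imwrite("pics/w3z.png",z3)
E
```

```text
slots [[568.2, 155.3], [565.1, 264.7]]
tab top [[494.3, 207.8], [506.0, 208.2]]
cover edge [[479.8, 124.2], [474.4, 289.5]] plate/rail edge [[465.6, 120.2], [461.0, 292.7]] foot [[463.0, 103.4], [456.2, 309.9]]
```

View pics/w3z.png

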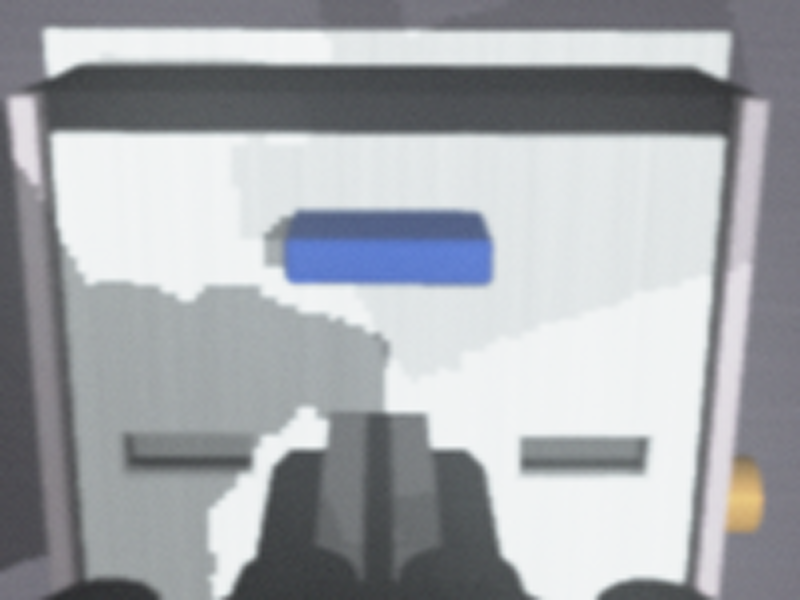

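The rear plate edge is at x≈466 and the cover edge about 10 mm inside it. The slots sit at the housing centre line and show the interior right through, so the cover is against its stop. Next I pick key 1, refining its position by fitting the wing box in the wrist image, then bring it above a slot.

```bash
cat >> h.py <<'E'
def snap(tag):
    ctrl.hold(.1); st=ctrl.read_state(); im=ctrl.get_image("wrist"); cv2.imwrite(f"pics/{tag}.png",im[:,:,::-1]); return im,cam("wrist",st),st
def fit_key(im,c,p,yaw,zc):
    "refine wing centre xy (box 36x12x36 about height zc) and yaw from the orange blob"
    m=cv2.inRange(cv2.cvtColor(im,cv2.COLOR_RGB2HSV),(3,120,70),(17,255,255))
    n,l,s,cc=cv2.connectedComponentsWithStats(m)
    t=proj(c,[*p,zc+10]); i=min((i for i in range(1,n) if s[i,4]>150),key=lambda i:np.hypot(*(cc[i]-t)))
    ys,xs=np.where(l==i); r=cv2.boxPoints(cv2.minAreaRect(np.c_[xs,ys].astype(np.float32)))
    e=max([r[1]-r[0],r[2]-r[1]],key=np.linalg.norm); a=w(c,[cc[i],cc[i]+e],zc+18); a=np.arctan2(*(a[1]-a[0])[::-1])
    yaw=yaw+(a-yaw+np.pi/2)%np.pi-np.pi/2
    B=np.array([[x,y,z] for x in(-18,18) for y in(-6,6) for z in(-18,18)])@R.from_euler("z",yaw).as_matrix().T
    p=np.array(p,float)
    for _ in range(6):
        h=cv2.convexHull(np.array([proj(c,b+[*p,zc]) for b in B],np.float32)); M=cv2.moments(h)
        g=np.array([M["m10"],M["m01"]])/M["m00"]; ab=w(c,[g,cc[i]],zc+12); p+=ab[1]-ab[0]
    return p,yaw,s[i,4],M["m00"]
def fit_slot(im,c,p,yaw,rad=9):
    "slot mouth centre by matched filter on a top-down view of the plane z=71, 0.5 mm/px; x of patch = housing x"
    N=161; ex=np.array([np.cos(yaw),np.sin(yaw)]); ey=np.array([-ex[1],ex[0]])
    cor=np.array([[0,0],[N-1,0],[N-1,N-1],[0,N-1]],np.float32); wc=[np.asarray(p)+ex*(a-80)/2+ey*(b-80)/2 for a,b in cor]
    H=cv2.getPerspectiveTransform(np.array([proj(c,[*v,71]) for v in wc],np.float32),cor)
    g=cv2.warpPerspective(cv2.cvtColor(im,cv2.COLOR_RGB2GRAY),H,(N,N)).astype(np.float32)
    k=np.zeros((85,37),np.float32); k[3:-3,3:-3]=1; k[6:-6,6:-6]=0; o=np.zeros_like(k); o[6:-6,6:-6]=1
    k=k/k.sum()-o/o.sum(); s=cv2.filter2D(g,-1,k); s=s[80-2*rad:81+2*rad,80-2*rad:81+2*rad]
    j,i=np.unravel_index(s.argmax(),s.shape); return np.asarray(p)+ex*(i/2-rad)+ey*(j/2-rad),s.max(),g
def pick(p,yaw,tag):
    ctrl.movep([*p,125],q(yaw)); ctrl.move_gripper(45)
    im,c,st=snap(tag); P,Y,a,b=fit_key(im,c,p,yaw,72)
    print("key",P.round(1),np.degrees(Y).round(1),"areas",a,b)
    assert np.hypot(*(P-p))<14 and abs(Y-yaw)<.2
    ctrl.line_to([*P,60],feed=200,attitude=q(Y)); ctrl.line_to([*P,30],feed=100)
    f0=ctrl.read_state()["wrist_force"]; ctrl.move_gripper(5,squeeze=50)
    st=ctrl.read_state(); print("open",st["opening"],st["grasp_force"],(st["wrist_force"]-f0).round(1),st["clock"])
    return P,Y
E
python3 - <<'E'
from h import *
P,Y=pick([541.7,-104.8],np.radians(110.4),"k1")
if 9<ctrl.read_state()["opening"]<20:
    ctrl.line_to([*P,130],feed=200)
    hy=np.radians(1.7); s=np.array([568.5,155.3])
    ctrl.movep([*s,165],q(hy+np.pi/2)); im,c,st=snap("p1")
    S,sc,g=fit_slot(im,c,s,hy); print("slot",S,sc,st["eef_pos"],st["opening"],st["clock"])
    out=cv2.resize(im[:,:,::-1][100:300,150:360],None,fx=2.5,fy=2.5); gg=cv2.cvtColor(cv2.resize(g.astype(np.uint8),(250,250)),cv2.COLOR_GRAY2BGR)
    o=np.zeros((500,800,3),np.uint8); o[:,:525]=out; o[:250,535:785]=gg; cv2.imwrite("pics/p1z.png",o)
E
```

```text
key [ 547.3 -107.8] 110.6 areas 754 862.6950208210619
open 11.398884171791718 49.360204339027405 [-0.1 -0.6  5.8] 29.725
slot [569.99933979 155.34449937] 52.992485 [568.38327784 153.84108023 164.33248084] 11.707930297703259 31.5083
```

View pics/p1z.png

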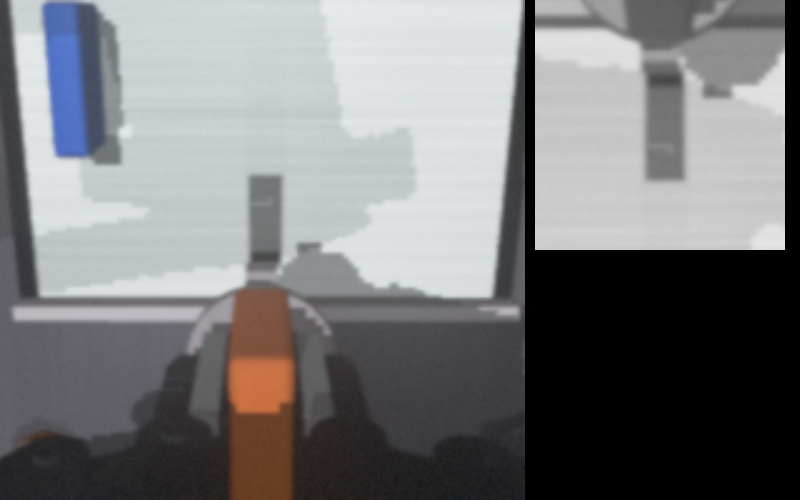

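The key is held upright and centred, at zoom column 262. The slot is clear at zoom (265,218), and the fit gives (570.0,155.3). I'll correct for the key's offset along the fingers, then insert and turn.

```bash
cat >> h.py <<'E'
def place(S,hy,d):
    "d: key centre offset from the TCP along tool x (world dir hy+90)"
    S=np.asarray(S,float); ex=np.array([np.cos(hy),np.sin(hy)]); ey=np.array([-ex[1],ex[0]]); T=S-ey*d
    ctrl.line_to([*T,80],feed=200,attitude=q(hy+np.pi/2)); f0=ctrl.read_state()["wrist_force"]
    ok=False
    for a,b in [(0,0),(1.5,0),(-1.5,0),(0,2),(0,-2),(1.5,2),(-1.5,-2),(1.5,-2),(-1.5,2)]:
        t=T+a*ex+b*ey
        if a or b: ctrl.line_to([*T,ctrl.read_state()["eef_pos"][2]+3],feed=60); ctrl.line_to([*t,78],feed=60)
        for z in (68,60,51):
            ctrl.line_to([*t,z],feed=70); st=ctrl.read_state(); f=st["wrist_force"]-f0
            print((a,b),z,f.round(1),st["eef_pos"].round(1))
            if f[2]>8: break
        if st["eef_pos"][2]<56: ok=True; break
    assert ok
    t=T if False else t
    K=t+ey*d; T2=K+ex*d   # after the turn tool x points along -ex
    ctrl.movep([*T2,51],q(hy+np.pi)); ctrl.hold(.1); st=ctrl.read_state()
    print("turned",(st["wrist_force"]-f0).round(1),st["ft_torque"].round(2),st["eef_pos"].round(1),st["clock"])
    ctrl.move_gripper(40); ctrl.line_to([*T2,130],feed=200)
E
python3 - <<'E'
from h import *
im=cv2.imread("pics/p1.png"); st=ctrl.read_state(); hy=np.radians(1.7); c=cam("wrist",st)
R0=R.from_quat(st["eef_rot"]).as_matrix(); ds=[]
for row,z in ((216,24),(243.2,60)):
    f=lambda x: proj(c,st["eef_pos"]+R0@[18+x,0,-z])[1]
    xs=np.linspace(-12,12,97); ds.append(xs[np.argmin([abs(f(x)-row) for x in xs])])
print("d",ds,st["eef_pos"])
d=float(np.clip(np.mean(ds),-4,4)) if abs(ds[0]-ds[1])<4 else 0.
place([570.0,155.5],hy,d)
im,c,st=snap("after1"); p,y,a,b=fit_key(im,c,[570,155.5],hy,93); print("key now",p,np.degrees(y),a,b,st["clock"])
E
```

```text
d [np.float64(0.5), np.float64(2.0)] [568.47080761 153.85973267 164.49784645]
(0, 0) 68 [-1.  -0.5 11.5] [572.8 154.8  71.5]
(1.5, 0) 68 [-3.2 -0.9 19.2] [573.2 154.7  71.2]
(-1.5, 0) 68 [0.1 0.2 0.6] [568.  154.1  67. ]
(-1.5, 0) 60 [0.3 0.4 0.7] [568.1 154.1  59.4]
(-1.5, 0) 51 [ 1.8 -0.8  4.8] [569.8 154.5  51.7]
turned [ 0.2 -0.8  6.4] [ 0.06  0.06 -0.02] [570.2 155.7  51.6] 36.1
key now [567.11249458 156.376075  ] 1.6913345956754675 427 1025.6261869873852 37.1333
```

Key 1 went in at the −1.5 mm offset, seated and turned with little torque. Now key 2 into the left slot.

```bash
python3 - <<'E'
from h import *
hy=np.radians(1.7)
P,Y=pick([591,-227],np.radians(110.5),"k2")
assert 9<ctrl.read_state()["opening"]<20
ctrl.line_to([*P,135],feed=200)
s=np.array([565.2,265.3]); ctrl.movep([*s,165],q(hy+np.pi/2)); im,c,st=snap("p2")
S,sc,g=fit_slot(im,c,s+[1.5*1,0],hy,6); S=S-1.5*np.array([np.cos(hy),np.sin(hy)]); print("slot",S,sc,"prior",s,st["clock"])
if np.hypot(*(S-s))>3: S=s
place((S+s)/2,hy,1.2)
ctrl.movep([470,205,170],q(hy+np.pi)); im,c,st=snap("after2")
for p in ([568.5,155.5],[565.2,265.3]):
    p,y,a,b=fit_key(im,c,p,hy,93); print("key",p.round(1),np.degrees(y).round(1),a,b)
o=cv2.resize(im[100:300,130:380,::-1],None,fx=3,fy=3); cv2.imwrite("pics/after2z.png",o)
print(ctrl.read_state()["clock"])
E
```

```text
key [ 590.9 -227.1] 112.7 areas 729 864.0114604491973
open 11.418201860121624 49.767664074897766 [-1.9 -0.9  4.7] 40.3
slot [565.17099397 266.25506049] 57.37068 prior [565.2 265.3] 42.875
(0, 0) 68 [-0.1 -0.2  0.5] [565.2 264.6  68.1]
(0, 0) 60 [-0.9  1.8  0.1] [565.  264.5  59.5]
(0, 0) 51 [-0.6  0.7  5.2] [566.4 265.1  51.9]
turned [-0.5 -0.8  6.8] [-0.03 -0.01  0.  ] [567.1 266.   51.8] 45.8667
key [447.3  33.7] 17.9 1015 1845.5088728923583
key [447.3  33.7] 17.9 1015 1845.5089740304393
47.5
```

View pics/after2z.png

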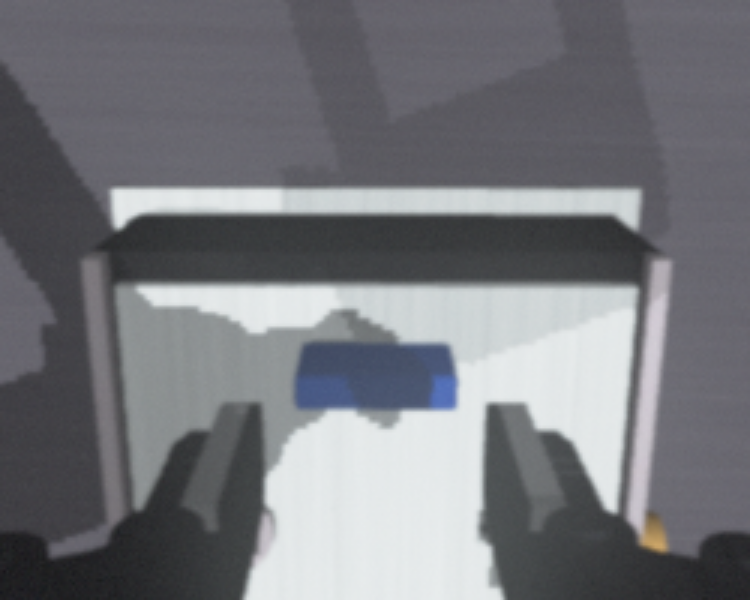

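In this view the fingers hide the keys. The tab at zoom (375,375) is unchanged, so the cover is still shut. I'll check the keys numerically with the fixed cameras after moving the arm away.

```bash
python3 - <<'E'
from h import *
ctrl.movep([400,60,250],q(np.radians(120)))
hy=np.radians(1.7)
for cn in ("top","side"):
    im=ctrl.get_image(cn); c=cam(cn)
    m=cv2.inRange(cv2.cvtColor(im,cv2.COLOR_RGB2HSV),(3,110,60),(17,255,255)); n,l,s,cc=cv2.connectedComponentsWithStats(m)
    print(cn,[(s[i,4],s[i,:4].tolist(),cc[i].round(1).tolist()) for i in range(1,n) if s[i,4]>12])
    for nm,p in (("R",[568.5,155.5]),("L",[565.2,265.3])):
        B=np.array([[x,y,z] for x in(-18,18) for y in(-6,6) for z in(-18,18)])@R.from_euler("z",hy).as_matrix().T
        h=np.array([proj(c,b+[*p,93]) for b in B],np.float32); M=cv2.moments(cv2.convexHull(h))
        print(nm,"predicted bbox",*h.min(0).round(),*(h.max(0)-h.min(0)).round(),"cent",round(M["m10"]/M["m00"],1),round(M["m01"]/M["m00"],1),M["m00"])
h=ctrl.camera_model
st=ctrl.read_state(); print(st["clock"],st["wrist_force"].round(1))
E
```

```text
top [(np.int32(117), [481, 58, 31, 13], [495.4, 66.3]), (np.int32(14), [509, 61, 3, 10], [510.4, 65.7]), (np.int32(100), [151, 175, 8, 15], [154.3, 181.8]), (np.int32(79), [194, 175, 6, 15], [196.7, 182.3]), (np.int32(95), [250, 222, 14, 13], [256.2, 227.8])]
R predicted bbox 193.0 175.0 7.0 15.0 cent 196.6 182.9 97.96599335293286
L predicted bbox 150.0 175.0 9.0 16.0 cent 154.0 182.9 122.03594352060463
side [(np.int32(130), [196, 131, 12, 15], [201.5, 137.7]), (np.int32(117), [221, 147, 10, 15], [225.5, 153.9]), (np.int32(124), [219, 207, 14, 11], [225.7, 212.0])]
R predicted bbox 217.0 145.0 14.0 18.0 cent 224.6 154.2 200.9328400301747
L predicted bbox 193.0 130.0 14.0 17.0 cent 200.6 138.9 183.6506191358203
48.3917 [-1.3  0.7 -0.4]
```

Both wings match the predicted seated, turned pose to about 1 px in both cameras, so I'm handing in.

```bash
python3 -c "
from h import *
ctrl.hold(.3); print(ctrl.finish_job())"
```

```text
the job is handed in; nothing more can be done
None
```

The cover is shut and both orange T-keys are seated, turned across their slots and released; I handed the job in at about 49 s of 72 s, with no verdict shown and no final check on the pins and other bench items.

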